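# Backlash check of stirrer drives

### The arm

A 6-joint arm with a two-finger parallel gripper is mounted at the origin on the work surface. World frame = base frame: x ahead of the robot, y to its left, z up, the work surface at z = 0. Lengths are in m, angles in degrees, forces in N, time in s.
With the tool pointing down it reaches from about 0.35 to 0.875 m from the base axis. Payload 4.2 kg.
Tool frame: the origin (TCP) lies at the very end of the fingers, on their centre line; the grasp point (between the pads) lies 19 mm behind it; z points along the fingers, y is the line along which they close (so a half turn about z gives the same grasp; the last joint's range is limited). The gripper opens to 87 mm and grips with 3 to 60 N. Pads are 19 mm wide; open, the fingers measure 117 mm over their backs; the gripper's body (75 mm by 190 mm) begins 51 mm behind the grasp point.
Start: joints at [79.16, 22.042, 0.453, 0, -68.411, -14.817], TCP at [0.271, 0.563, 0.223] pointing down, gripper open.
Joint ranges: [-179.83, 179.83], [-69.29, 118.12], [-61.27, 80.66], [-181.25, 117.63], [-171.15, -9.14], [-177.46, 177.46]. Speed limits (degrees/s): [159.86, 159.86, 180, 180, 180, 180].

### API

Orientations are given as a 3x3 rotation matrix whose columns are the frame's x, y, z axes.
In Python, from station import sense, cams, r gives the robot as it stands. The module is installed in compiled form; this text tells all that it offers.
- The arm moves only by the tool step_arm, never from a script. Its argument "targets" is text: rows parted by semicolons, each of 4 numbers parted by spaces: the shift along the tool's x, y, z in cm, then the turn about the tool's z in degrees. In form: x y z turn; .... A call has 1 to 12 rows; each row shifts and turns the commanded pose from where the row before left it, along the tool's axes as they then stand; what a row does not reach is not made up. A row lasts 1/12 s, in which the tool goes at most 41.7 mm and 7.16 degrees, less where a joint would pass 70% of its speed; a pose out of reach is approached as far as the arm can. A call with a gripper value outside its range is refused whole. "claw" is the finger opening in cm, from 0 to 8.7, set as the call begins (left out, the last holds). The fingers move at their own pace and stop on an object; the grip force is fixed at half the most. Time passes only in rows, so rows that do not move let the fingers close. It gives the time, the measured TCP pose, the force, the opening and the grip force at its end, in the units of the state.
- sense(): the state, without advancing time (a new reading comes with each control period).
- cams.capture(name): name is "scene" or "top"; returns a dict with "frame" (480x640x3 uint8, blue, green, red), "vertical_fov" (degrees; the focal length in pixels is half the picture's height over the tangent of half this angle, whatever the lens; pixels are square), "cx", "cy" (the principal point, pixels), "dist_coeffs" ([k1, k2, p1, p2, k3] as OpenCV has them; the pictures are not rectified), "eye" and "rotation" of the camera in the world. Camera axes: x right, y down, z forward; pixel columns grow to the right and rows downward; lengths in m; the calibration is good to about 2 mm. A picture is of the moment at which its call begins. There is no depth.
- r.finish_job(): hands the job in; it is judged then, once.
The state is a dict: "time_s": time; "joints": joint angles; "joint_velocities": joint speeds; "effort": joint torques, N m; "tcp_pos": TCP position; "ee_rot": TCP orientation; "wrist_force": force on the tool from outside, world axes, zero at the start; "moment": the same for the moment, N m; "gripper_width": opening from 0.0 (shut) to 1.0 (fully open); "gripper_force": force on a finger pad.
Only numpy, scipy, OpenCV 4.12 (cv2) and the standard library are available. Lean on these libraries where they do the work, as an engineer would, in place of code of your own. Each camera call takes 0.05 s, during which the arm holds its last target. There are 200 camera calls.

### The job

Check the stirrer drives on the bench for worn gears: stand them on the pegs of the dock, where they cannot slide, and rock the crank to and fro until the output wheel follows in each direction, feeling how far the knob travels freely in between. Leave each sound drive (its knob has less than 12 mm of free travel in all) seated fully home on the dock's pegs, and stand each worn one (more than 12 mm) upright on the floor of the reject tray. Push the cranks gently, with no more than 10 N and without pinching them, and leave the other things on the bench where they are.

Things in the scene. Friction and masses are not known exactly. Their poses are not given: they have to be found in the camera images.
- head_a (a point): Stirrer drive a (may be absent; all look alike), 0.7-1 kg: centre of its white grip block, 42 (x) x 40 (y, grip across) x 62 mm tall, 39 mm above the underside of its foot. x points to the crank end, z up. Aluminium foot 64 x 8 mm, from 35 mm behind to 83 mm ahead of this point, with an open notch 12 mm deep in each end, 12 mm wide behind, 16 mm ahead. Low grey gear case ahead.
- crank_a: Crank of drive a: origin on its upright axis, 46 mm ahead (x) of the block centre, 1 mm below it. x points along the flat arm (10 x 6 mm, above the origin) to the upright white knob, 12 mm thick, 42 mm from the axis, its top 28 mm above the origin. It swings level, loose within the free play; beyond that it turns the output wheel. Starts within 0.05 rad of straight ahead.
- out_a (a joint): Angle (rad, anticlockwise from above) of drive a's output wheel: steel, 34 mm across, black index bar, under the crank on the same axis. A spring of 0.5 N m/rad (0.28 N per mm at the knob) returns it to 0 (within 0.02) when the crank is let go, and the crank comes back with it, still at that end of its play; turns 0.9 rad either way. Stays still while the crank takes up free play.
- head_b (a point): Stirrer drive b (may be absent; all look alike), 0.7-1 kg: centre of its white grip block, 42 (x) x 40 (y, grip across) x 62 mm tall, 39 mm above the underside of its foot. x points to the crank end, z up. Aluminium foot 64 x 8 mm, from 35 mm behind to 83 mm ahead of this point, with an open notch 12 mm deep in each end, 12 mm wide behind, 16 mm ahead. Low grey gear case ahead.
- crank_b: Crank of drive b: origin on its upright axis, 46 mm ahead (x) of the block centre, 1 mm below it. x points along the flat arm (10 x 6 mm, above the origin) to the upright white knob, 12 mm thick, 42 mm from the axis, its top 28 mm above the origin. It swings level, loose within the free play; beyond that it turns the output wheel. Starts within 0.05 rad of straight ahead.
- out_b (a joint): Angle (rad, anticlockwise from above) of drive b's output wheel: steel, 34 mm across, black index bar, under the crank on the same axis. A spring of 0.5 N m/rad (0.28 N per mm at the knob) returns it to 0 (within 0.02) when the crank is let go, and the crank comes back with it, still at that end of its play; turns 0.9 rad either way. Stays still while the crank takes up free play.
- head_c (a point): Stirrer drive c (may be absent; all look alike), 0.7-1 kg: centre of its white grip block, 42 (x) x 40 (y, grip across) x 62 mm tall, 39 mm above the underside of its foot. x points to the crank end, z up. Aluminium foot 64 x 8 mm, from 35 mm behind to 83 mm ahead of this point, with an open notch 12 mm deep in each end, 12 mm wide behind, 16 mm ahead. Low grey gear case ahead.
- crank_c: Crank of drive c: origin on its upright axis, 46 mm ahead (x) of the block centre, 1 mm below it. x points along the flat arm (10 x 6 mm, above the origin) to the upright white knob, 12 mm thick, 42 mm from the axis, its top 28 mm above the origin. It swings level, loose within the free play; beyond that it turns the output wheel. Starts within 0.05 rad of straight ahead.
- out_c (a joint): Angle (rad, anticlockwise from above) of drive c's output wheel: steel, 34 mm across, black index bar, under the crank on the same axis. A spring of 0.5 N m/rad (0.28 N per mm at the knob) returns it to 0 (within 0.02) when the crank is let go, and the crank comes back with it, still at that end of its play; turns 0.9 rad either way. Stays still while the crank takes up free play.
- head_d (a point): Stirrer drive d (may be absent; all look alike), 0.7-1 kg: centre of its white grip block, 42 (x) x 40 (y, grip across) x 62 mm tall, 39 mm above the underside of its foot. x points to the crank end, z up. Aluminium foot 64 x 8 mm, from 35 mm behind to 83 mm ahead of this point, with an open notch 12 mm deep in each end, 12 mm wide behind, 16 mm ahead. Low grey gear case ahead.
- crank_d: Crank of drive d: origin on its upright axis, 46 mm ahead (x) of the block centre, 1 mm below it. x points along the flat arm (10 x 6 mm, above the origin) to the upright white knob, 12 mm thick, 42 mm from the axis, its top 28 mm above the origin. It swings level, loose within the free play; beyond that it turns the output wheel. Starts within 0.05 rad of straight ahead.
- out_d (a joint): Angle (rad, anticlockwise from above) of drive d's output wheel: steel, 34 mm across, black index bar, under the crank on the same axis. A spring of 0.5 N m/rad (0.28 N per mm at the knob) returns it to 0 (within 0.02) when the crank is let go, and the crank comes back with it, still at that end of its play; turns 0.9 rad either way. Stays still while the crank takes up free play.
- seat_1 (a point): Where a drive's block centre lies when seated in station 1 of the dock (fixed steel plate 150 x 280 x 10 mm, 3 stations 90 mm apart in y); 49 mm above the bench; x is where the crank end must point. Two pegs, 16 mm high, tapered tops: 9 mm thick 29 mm behind this point, 13 mm thick 79 mm ahead. They fit the notches with 1.5 mm to spare all round, this way round only.
- seat_2 (a point): Where a drive's block centre lies when seated in station 2 of the dock (fixed steel plate 150 x 280 x 10 mm, 3 stations 90 mm apart in y); 49 mm above the bench; x is where the crank end must point. Two pegs, 16 mm high, tapered tops: 9 mm thick 29 mm behind this point, 13 mm thick 79 mm ahead. They fit the notches with 1.5 mm to spare all round, this way round only.
- seat_3 (a point): Where a drive's block centre lies when seated in station 3 of the dock (fixed steel plate 150 x 280 x 10 mm, 3 stations 90 mm apart in y); 49 mm above the bench; x is where the crank end must point. Two pegs, 16 mm high, tapered tops: 9 mm thick 29 mm behind this point, 13 mm thick 79 mm ahead. They fit the notches with 1.5 mm to spare all round, this way round only.
- tray: Fixed open grey tray for rejects, 180 (x) x 270 (y) x 26 mm high outside, walls and floor 5 mm; origin at the centre of its underside. Takes two drives side by side, standing lengthwise along x.
- jar_1: Amber glass jar with blue cap, 44 mm across, 85 mm tall; bystander. Origin at its underside.
- jar_2: Another such jar; bystander. Origin at its underside.
- beaker: Glass beaker, 68 mm across, 85 mm tall; bystander. Origin at its underside.
- wash: White wash bottle, 60 mm across, 150 mm tall; bystander. Origin at its underside.
- stopper: Cork stopper, 38 mm across, 34 mm tall; bystander. Origin at its underside.
- battery: Green battery cell standing upright, 26 mm across, 50 mm tall; bystander. Origin at its underside.
- driver: Screwdriver lying on the bench, 150 mm long; bystander.

How it is judged:
By the outcome, as a careful person would: the job done as asked, in the order asked, and still so for the second after the job is handed in, with the robot touching nothing.
Of drive_a, drive_b, drive_c, drive_d only 3 to 4 are there at a start; the rules pass over those that are not, and their reading is None.
At some moment in a run one of drive_a, drive_b, drive_c, drive_d may be knocked a few centimetres aside while the robot is not near it.
It also fails if it takes over 210 s, if anything falls off the work surface, if the arm or the gripper's body presses on something with over 40 N, if the wrist force passes 120 N, or if a joint passes its speed limit or range.

## Working session

There is one attempt and no reset: what is moved stays moved. The work goes in short steps, Python scripts to look and compute and a tool call to move; the robot and the scene stay as the last step left them, time stands still between calls to the robot, and variables do not carry over. Pictures are saved under pics/ and viewed, at most 14 in all, crops included, and the job is handed in when it is done.

Besides the shell and the picture viewer there is one more tool, called after "Emit:" as name(argument=value, ...) on one line, values as JSON. step_arm: Moves the arm, as the interface text tells. Its arguments: {"type":"object","properties":{"targets":{"type":"string"},"claw":{"type":"number"}},"required":["targets"]}

```bash
mkdir -p pics; ls; cat > h.py <<'E'
import numpy as np, cv2
from station import sense, cams, r
def cap(n, f=None):
    c=cams.capture(n)
    if f: cv2.imwrite('pics/'+f,c['frame'])
    return c
def KD(c):
    fl=240/np.tan(np.radians(c['vertical_fov'])/2)
    return np.array([[fl,0,c['cx']],[0,fl,c['cy']],[0,0,1]]),np.array(c['dist_coeffs'],float)
def pos(c,uv,z):
    K,D=KD(c); p=cv2.undistortPoints(np.array(uv,float).reshape(-1,1,2),K,D).reshape(-1,2)
    d=np.c_[p,np.ones(len(p))]@np.array(c['rotation']).T; e=np.array(c['eye'])
    return e+d*((np.asarray(z)-e[2])/d[:,2])[:,None]
def proj(c,P):
    K,D=KD(c);R=np.array(c['rotation']);P=np.array(P,float).reshape(-1,3)
    q=(P-np.array(c['eye']))@R
    return cv2.projectPoints(q,np.zeros(3),np.zeros(3),K,D)[0].reshape(-1,2)
E
python3 - <<'E'
from h import *
for n in('top','scene'):
    c=cap(n,n+'0.png'); print(n,c['eye'],np.round(c['rotation'],3),c['vertical_fov'],c['cx'],c['cy'],c['dist_coeffs'])
s=sense(); print(s)
E
```

```text
pics
top [ 4.57559204e-01 -9.71066721e-04  1.08499558e+00] [[-0.023 -0.996  0.088]
 [-1.     0.022 -0.014]
 [ 0.012 -0.089 -0.996]] 51.19831554192321 316.91127545922535 241.32493051140813 [0.03083966 0.         0.         0.         0.        ]
scene [1.02596722 0.72844371 0.72328812] [[-0.847  0.308 -0.432]
 [ 0.53   0.527 -0.664]
 [ 0.023 -0.792 -0.61 ]] 46.27897319790889 322.6687873387521 244.13094646386773 [-0.14419074  0.          0.          0.          0.        ]
{'time_s': 0.1, 'joints': array([ 7.91619342e+01,  2.20867407e+01,  3.88373231e-01, -2.28017369e-02,
       -6.84106038e+01, -1.48161965e+01]), 'joint_velocities': array([-0.05608335, -0.19447941,  0.24586545,  0.12571212, -0.11648351,
        0.01000213]), 'effort': array([-2.02166798e-04, -3.91691101e+01,  1.87935716e+01,  4.23185259e+00,
        1.35096625e-02, -6.99986663e-05]), 'tcp_pos': array([0.27035689, 0.56291894, 0.22157666]), 'ee_rot': array([[ 9.01359401e-01, -4.33071252e-01, -7.21063060e-04],
       [-4.33071834e-01, -9.01357616e-01, -1.79837366e-03],
       [ 1.28888254e-04,  1.93325311e-03, -9.99998123e-01]]), 'wrist_force': array([ 0.41918728,  0.5958827 , -0.23370706]), 'moment': array([ 0.04129189,  0.04537166, -0.04063901]), 'gripper_force': 0.0, 'gripper_width': 0.9983212425324762}
```

View pics/top0.png

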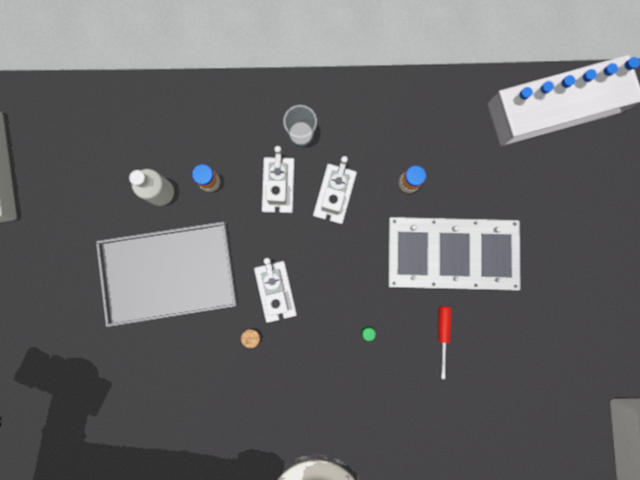

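View pics/scene0.png

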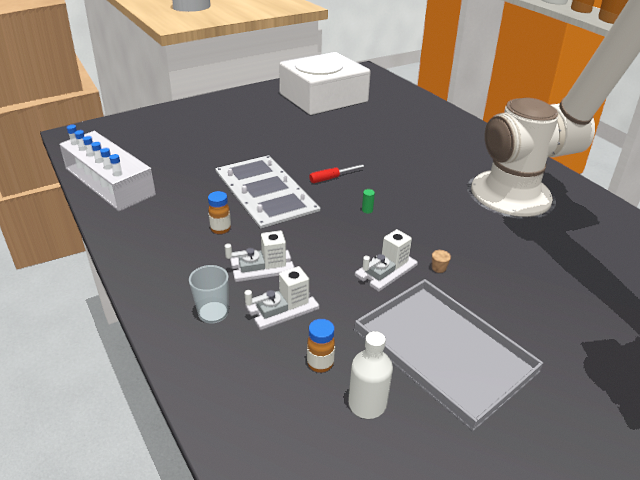

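```bash
python3 - <<'E'
from h import *
f=cv2.imread('pics/top0.png')
o=np.zeros((600,800,3),np.uint8)
a=cv2.resize(f[135:335,240:370],None,fx=3,fy=3,interpolation=cv2.INTER_CUBIC);o[:,:390]=a
b=cv2.resize(f[210:298,388:524],None,fx=3,fy=3,interpolation=cv2.INTER_CUBIC);o[:264,392:]=b
d=cv2.resize(f[218:330,92:240],None,fx=2.7,fy=2.7,interpolation=cv2.INTER_CUBIC);o[280:280+d.shape[0],392:392+d.shape[1]]=d
cv2.imwrite('pics/z1.png',o)
E
```

```text
(no output)
```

View pics/z1.png

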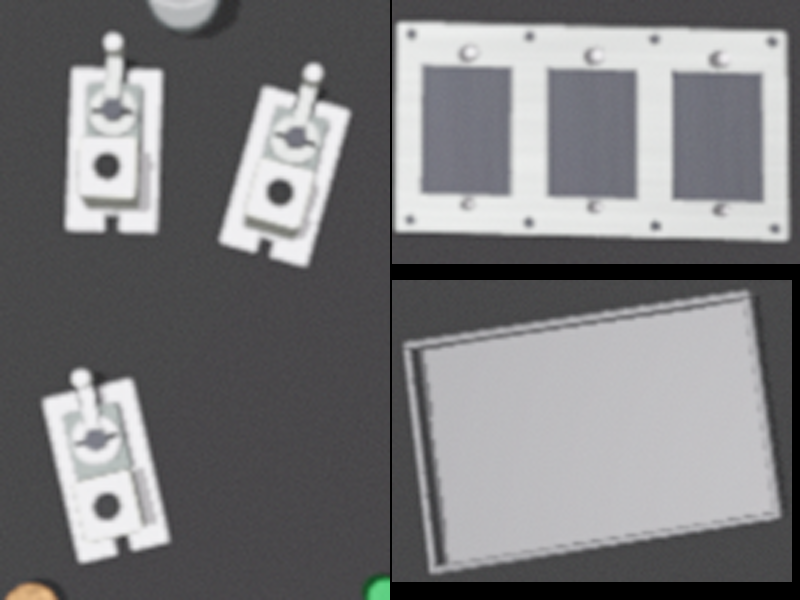

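```bash
cat >> h.py <<'E'
def rigid(L,W):
    L=np.array(L,float);W=np.array(W)[:,:2]
    a=L-L.mean(0);b=W-W.mean(0);t=np.arctan2((a[:,0]*b[:,1]-a[:,1]*b[:,0]).sum(),(a*b).sum())
    R=np.array([[np.cos(t),-np.sin(t)],[np.sin(t),np.cos(t)]]);o=W.mean(0)-R@L.mean(0)
    return o,np.degrees(t),R,np.linalg.norm(L@R.T+o-W,axis=1)
FOOT=[[.083,.032],[.083,-.032],[-.035,-.032],[-.035,.032]]
E
python3 - <<'E'
from h import *
c=cap('top')
z=lambda q:np.array(q,float)/3+[240,135]
zd=lambda q:(np.array(q,float)-[392,0])/3+[388,210]
zt=lambda q:(np.array(q,float)-[392,280])/2.7+[92,218]
for n,q,bt in(('D1',[(71,67),(164,69),(158,233),(66,231)],(107,166)),('D2',[(263,87),(350,108),(307,266),(220,243)],(280,192)),('D3',[(42,397),(132,377),(170,543),(79,563)],(107,506))):
    o,t,R,e=rigid(FOOT,pos(c,z(q),.008*np.ones(4))); print(n,o.round(4),round(t,2),(e*1e3).round(1),'blocktop',pos(c,z([bt]),[.070])[0].round(4))
W=pos(c,zd([(397,22),(788,32),(789,240),(395,231)]),.01*np.ones(4))
o,t,R,e=rigid([[.075,.14],[.075,-.14],[-.075,-.14],[-.075,.14]],W);print('dock',o.round(4),round(t,2),(e*1e3).round(1))
P=pos(c,zd([(472,51),(597,55),(721,58)]),.026*np.ones(3));Q=pos(c,zd([(469,203),(596,206),(722,209)]),.026*np.ones(3))
print(((P[:,:2]-o)@R).round(4),((Q[:,:2]-o)@R).round(4))
W=pos(c,zt([(405,343),(750,291),(780,517),(433,572)]),.026*np.ones(4))
o,t,R,e=rigid([[.09,.135],[.09,-.135],[-.09,-.135],[-.09,.135]],W);print('tray',o.round(4),round(t,2),(e*1e3).round(1))
px=[(301,125),(207,178),(413,180),(250,338),(369,334),(445,325),(443,378),(137,177)]
print(pos(c,px,[.085,.085,.085,.034,.05,.02,.01,.15]).round(3))
E
```

```text
D1 [0.6543 0.0659] -2.76 [2.1 2.5 1.6 2. ] blocktop [0.6543 0.0664 0.07  ]
D2 [ 0.6336 -0.0516] -16.4 [0.4 1.8 0.7 1.2] blocktop [ 0.6339 -0.0513  0.07  ]
D3 [0.4239 0.0701] 11.69 [1.9 1.3 2.1 1.1] blocktop [0.4237 0.0701 0.07  ]
dock [ 0.5199 -0.3122] -2.71 [0.6 1.1 0.5 0.5]
[[ 0.0533  0.0896]
 [ 0.0527  0.0009]
 [ 0.0528 -0.0869]] [[-0.0544  0.091 ]
 [-0.0542  0.0017]
 [-0.0541 -0.0867]]
tray [0.4909 0.3006] 7.48 [1.  0.9 1.8 1.6]
[[ 0.785  0.012  0.085]
 [ 0.679  0.203  0.085]
 [ 0.667 -0.213  0.085]
 [ 0.354  0.127  0.034]
 [ 0.357 -0.118  0.05 ]
 [ 0.369 -0.282  0.02 ]
 [ 0.259 -0.275  0.01 ]
 [ 0.669  0.321  0.15 ]]
```

```bash
cat >> h.py <<'E'
def yaw(s=None):
    s=s or sense(); x=s['ee_rot'][:,0]; return np.degrees(np.arctan2(x[1],x[0]))
def delta(x,y,z,t):
    "shift in tool axes (cm) at present yaw, then turn (deg, about tool z) to reach TCP x,y,z, tool x-axis yaw t"
    s=sense(); d=np.array([x,y,z])-s['tcp_pos']; a=(yaw(s)-t+180)%360-180
    print('shift cm',(s['ee_rot'].T@d*100).round(2),'turn',round(a,2),'| yaw',round(yaw(s),2),'tcp',s['tcp_pos'].round(4),'t',s['time_s'],'q6',round(s['joints'][5],1),'F',s['wrist_force'].round(2),'w',round(s['gripper_width']*87,1))
def dock(p,t=-2.71,o=(0.5199,-0.3122)):
    t=np.radians(t);return np.array(o)+np.array([[np.cos(t),-np.sin(t)],[np.sin(t),np.cos(t)]])@np.array(p)
E
python3 - <<'E'
from h import *
f=cv2.imread('pics/top0.png');g=cv2.imread('pics/scene0.png')
ct=cap('top');cs=cap('scene');o=np.zeros((600,800,3),np.uint8)
def ov(img,c,x0,y0,w,h,k):
    b=cv2.resize(img[y0:y0+h,x0:x0+w],None,fx=k,fy=k,interpolation=cv2.INTER_CUBIC)
    for yy in(.09,0,-.09):
        for xx in(.054,-.054):
            p=dock((xx,yy))
            for z,col in((.01,(0,0,255)),(.026,(0,200,0))):
                u=(proj(c,[*p,z])[0]-[x0,y0]+.5)*k
                cv2.drawMarker(b,tuple(int(v) for v in u),col,cv2.MARKER_CROSS,9,1)
    for xx,yy in((.075,.14),(.075,-.14),(-.075,-.14),(-.075,.14)):
        u=(proj(c,[*dock((xx,yy)),.01])[0]-[x0,y0]+.5)*k
        cv2.drawMarker(b,tuple(int(v) for v in u),(255,0,0),cv2.MARKER_CROSS,9,1)
    return b
b=ov(f,ct,384,212,140,82,4);o[:328,:560]=b
b=ov(g,cs,212,150,110,74,3.6);o[330:330+b.shape[0],:b.shape[1]]=b
cv2.imwrite('pics/z2.png',o)
delta(.4239,.0701,.16,11.7)
E
```

```text
shift cm [35.18 37.79  6.24] turn -37.36 | yaw -25.66 tcp [0.2705 0.5632 0.222 ] t 0.25 q6 -14.8 F [-0.81  1.35  0.85] w 86.8
```

View pics/z2.png

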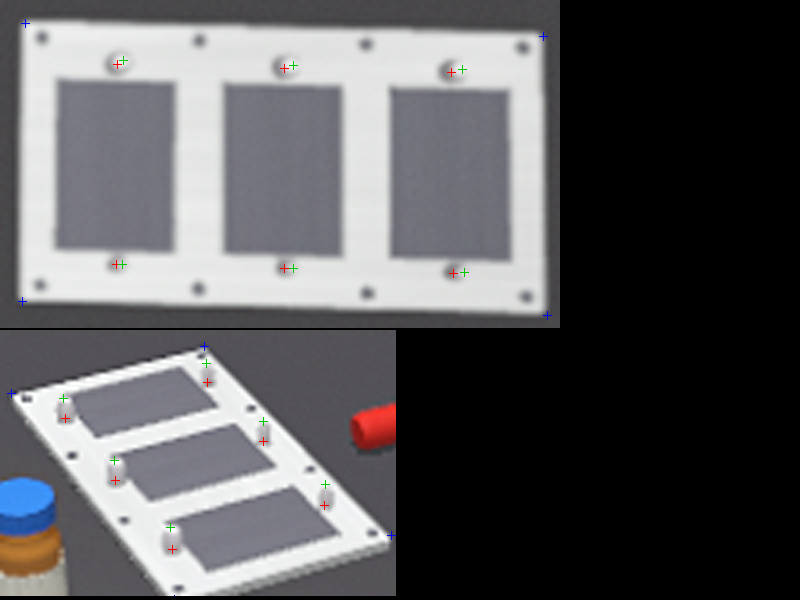

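Emit:
step_arm(targets="1.4 1.5 0.2 0;2.7 2.9 0.3 0;2.7 2.9 0.3 0;2.7 2.9 0.3 0;2.7 2.9 0.3 0;2.7 2.9 0.3 0;2.7 2.9 0.3 0;2.7 2.9 0.3 0;2.7 2.9 0.3 0;2.7 2.9 0.3 0;2.7 2.9 0.3 0;2.7 2.9 0.3 0", claw=5.6)

```text
time_s: 1.25
tcp_pos: [0.4064, 0.1258, 0.1878]
ee_rot: [[0.902, -0.432, 0.001], [-0.432, -0.902, 0.001], [0.0, -0.001, -1.0]]
wrist_force: [1.2, 0.5, -0.0]
gripper_width: 0.64
gripper_force: 0.0
```

Emit:
step_arm(targets="2.6 2.8 1.3 0;1.5 1.6 1.3 0;0 0 0 -7;0 0 0 -7;0 0 0 -7;0 0 0 -7;0 0 0 -7;0 0 0 -2.4;0 0 0 0;0 0 0 0")

```text
time_s: 2.08
tcp_pos: [0.4242, 0.0702, 0.1616]
ee_rot: [[0.979, 0.202, 0.0], [0.202, -0.979, 0.0], [0.0, -0.0, -1.0]]
wrist_force: [-0.8, -1.2, 0.5]
gripper_width: 0.645
gripper_force: 0.0
```

```bash
python3 - <<'E'
from h import *
delta(.4239,.0701,.026,11.7)
c=cap('top');f=c['frame'];g=cv2.imread('pics/top0.png')
for n,p,t in(('D1',(.6543,.0659),-2.76),('D2',(.6336,-.0516),-16.4)):
    q=proj(c,[[*p,.05]])[0].astype(int);print(n,np.abs(f.astype(int)-g)[q[1]-40:q[1]+40,q[0]-30:q[0]+30].mean())
E
```

```text
shift cm [-0.03  0.   13.56] turn -0.04 | yaw 11.66 tcp [0.4242 0.0702 0.1616] t 2.0833 q6 70.4 F [-0.75 -1.19  0.55] w 56.1
D1 7.511736111111111
D2 7.534166666666667
```

Emit:
step_arm(targets="0 0 2 0;0 0 3 0;0 0 3 0;0 0 2.5 0;0 0 2 0;0 0 1 0;0 0 0 0")

```text
time_s: 2.72
tcp_pos: [0.4226, 0.0694, 0.0244]
ee_rot: [[0.979, 0.202, -0.005], [0.202, -0.979, -0.003], [-0.005, 0.002, -1.0]]
wrist_force: [-0.4, 0.3, 0.0]
gripper_width: 0.646
gripper_force: 0.0
```

Emit:
step_arm(targets="0 0 0 0;0 0 0 0;0 0 0 0;0 0 0 0;0 0 0 0", claw=0)

```text
time_s: 3.13
tcp_pos: [0.425, 0.0708, 0.0276]
ee_rot: [[0.979, 0.204, 0.002], [0.204, -0.979, 0.001], [0.003, -0.001, -1.0]]
wrist_force: [-1.2, 1.5, 3.7]
gripper_width: 0.457
gripper_force: 30.0
```

Emit:
step_arm(targets="0 0 -0.5 0;0 0 -0.5 0;0 0 -1 0;0 0 -2 0;0 0 -2.5 0;0 0 -2.5 0;0 0 -2 0;0 0 -1 0;0 0 0 0;0 0 0 0")

```text
time_s: 3.97
tcp_pos: [0.4229, 0.0698, 0.146]
ee_rot: [[0.979, 0.203, -0.002], [0.203, -0.979, 0.0], [-0.002, -0.001, -1.0]]
wrist_force: [-0.2, -0.3, -8.1]
gripper_width: 0.459
gripper_force: 30.0
```

```bash
python3 - <<'E'
from h import *
print(dock((-.025,-.09)))
p=dock((-.025,-.09)); delta(*p,.16,-2.71)
c=cap('scene','s1.png');t=cap('top')
q=proj(c,[*sense()['tcp_pos']])[0].astype(int);x,y=q-[50,50]
o=np.zeros((420,800,3),np.uint8);o[:400,:400]=cv2.resize(c['frame'][y:y+100,x:x+100],(400,400),interpolation=2)
q=proj(t,[*sense()['tcp_pos']])[0].astype(int);x,y=q-[50,60]
o[:400,400:]=cv2.resize(t['frame'][y:y+100,x:x+100],(400,400),interpolation=2)
cv2.imwrite('pics/z3.png',o)
E
```

```text
[ 0.49067269 -0.40091733]
shift cm [-2.9  47.47 -1.42] turn 14.4 | yaw 11.69 tcp [0.4229 0.0698 0.146 ] t 3.9667 q6 70.5 F [-0.19 -0.3  -8.09] w 40.0
```

View pics/z3.png

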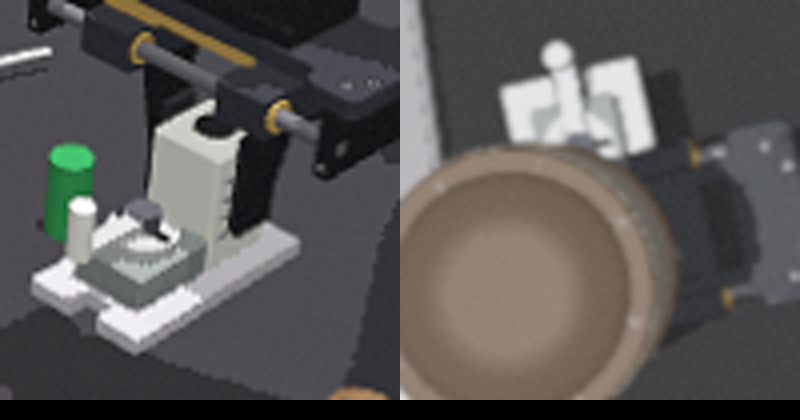

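Emit:
step_arm(targets="-0.1 0.7 -0.1 0;-0.1 1.4 -0.1 0;-0.1 2.2 -0.1 0;-0.1 2.5 -0.1 0;-0.1 2.5 -0.1 0;-0.1 2.5 -0.1 0;-0.2 2.5 -0.1 0;-0.2 2.5 -0.1 0;-0.2 2.5 -0.1 0;-0.2 2.5 -0.1 0;-0.2 2.5 -0.1 0;-0.2 2.5 -0.1 0")

```text
time_s: 5.07
tcp_pos: [0.46, -0.1974, 0.1571]
ee_rot: [[0.979, 0.203, -0.003], [0.203, -0.979, 0.0], [-0.003, -0.001, -1.0]]
wrist_force: [0.9, 0.3, -7.7]
gripper_width: 0.456
gripper_force: 30.0
```

Emit:
step_arm(targets="-0.1 2.5 -0.1 0;-0.1 2.5 -0.1 0;-0.1 2.5 0 0;-0.1 2.5 0 0;-0.1 2.5 0 0;-0.1 2.5 0 0;-0.1 2.2 0 0;-0.1 1.6 0 0;-0.1 1 0 0;-0.1 0.6 0 0;-0.1 0.3 0 0;0 0 0 2")

```text
time_s: 6.07
tcp_pos: [0.4918, -0.4007, 0.1596]
ee_rot: [[0.986, 0.168, -0.002], [0.168, -0.986, 0.001], [-0.002, -0.001, -1.0]]
wrist_force: [-0.2, 0.7, -7.4]
gripper_width: 0.457
gripper_force: 30.0
```

Emit:
step_arm(targets="0 0 0 5;0 0 0 5;0 0 0 2.4;0 0 0 0;0 0 0 0;0 0 0 0")

```text
time_s: 6.57
tcp_pos: [0.4924, -0.4001, 0.1605]
ee_rot: [[0.999, -0.045, -0.0], [-0.045, -0.999, 0.0], [-0.0, -0.0, -1.0]]
wrist_force: [0.0, 0.4, -8.0]
gripper_width: 0.456
gripper_force: 30.0
```

```bash
python3 - <<'E'
from h import *
p=dock((-.025,-.09)); delta(*p,.07,-2.71)
E
```

```text
shift cm [-0.16  0.09  9.05] turn 0.15 | yaw -2.56 tcp [ 0.4924 -0.4001  0.1605] t 6.5667 q6 112.0 F [ 0.04  0.36 -7.98] w 39.7
```

Emit:
step_arm(targets="-0.1 0.1 1 0;0 0 2 0;0 0 2.5 0;0 0 2 0;0 0 1.3 0;0 0 0.5 0;0 0 0 0;0 0 0 0")

```text
time_s: 7.23
tcp_pos: [0.4919, -0.4021, 0.0678]
ee_rot: [[0.999, -0.046, 0.0], [-0.046, -0.999, -0.001], [0.0, 0.001, -1.0]]
wrist_force: [0.0, -0.5, -6.9]
gripper_width: 0.453
gripper_force: 30.0
```

```bash
cat >> h.py <<'E'
def look(fn,yy,off=(0,0)):
    "overlay: expected seated-pose foot outline/notches at present height, both cameras"
    s=sense();z=s['tcp_pos'][2]-.0265
    cs=cap('scene');ct=cap('top');o=np.zeros((480,800,3),np.uint8)
    for i,c in enumerate((cs,ct)):
        m=proj(c,[*dock((.02,yy)),.03])[0].astype(int);x0,y0=(m-[40,45]);x0=min(max(x0,0),560);b=cv2.resize(c['frame'][y0:y0+96,x0:x0+80],(400,480),interpolation=2)
        def L(P,zz,col):
            u=(proj(c,[[*dock((a-.025,bb+yy)),zz] for a,bb in P])-[x0,y0]+.5)*5
            cv2.polylines(b,[u.astype(np.int32).reshape(-1,1,2)],False,col,1)
        N=[(.083,.032),(.083,.008),(.071,.008),(.071,-.008),(.083,-.008),(.083,-.032),(-.035,-.032),(-.035,-.006),(-.023,-.006),(-.023,.006),(-.035,.006),(-.035,.032),(.083,.032)]
        L(N,z+.008,(0,0,255))
        for a,rr in((.079,.0065),(-.029,.0045)):
            L([(a+rr*np.cos(k),rr*np.sin(k)) for k in np.linspace(0,6.3,20)],.010,(0,200,0))
        o[:,400*i:400*i+400]=b
    cv2.imwrite('pics/'+fn,o)
E
python3 - <<'E'
from h import *
delta(*dock((-.025,-.09)),.037,-2.71);look('z4.png',-.09)
E
```

```text
shift cm [-0.13 -0.11  3.08] turn 0.09 | yaw -2.62 tcp [ 0.4919 -0.4021  0.0678] t 7.2333 q6 112.0 F [ 0.02 -0.45 -6.94] w 39.4
```

View pics/z4.png

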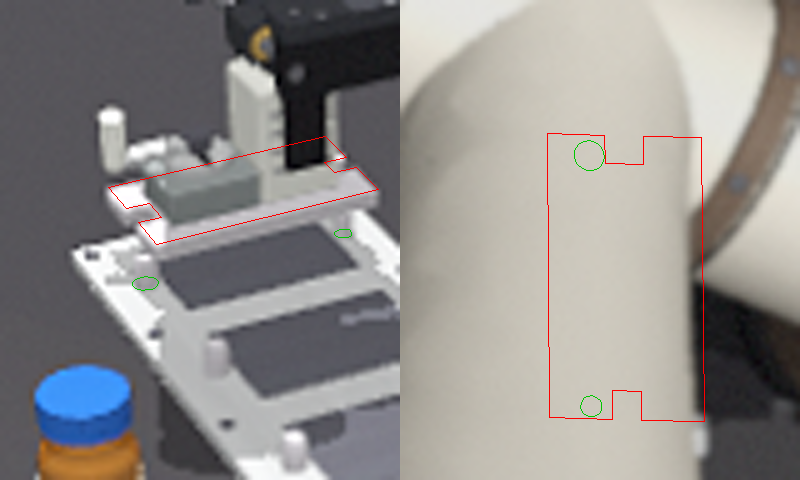

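Emit:
step_arm(targets="0 -0.1 0.3 0;0 0 0.4 0;0 0 0.4 0;0 0 0.3 0;0 0 0.3 0;0 0 0.2 0;0 0 0.2 0;0 0 0 0")

```text
time_s: 8.0
tcp_pos: [0.4912, -0.4005, 0.0459]
ee_rot: [[0.999, -0.047, -0.001], [-0.047, -0.999, 0.001], [-0.001, -0.0, -1.0]]
wrist_force: [0.1, -0.4, -7.3]
gripper_width: 0.455
gripper_force: 30.0
```

```bash
python3 - <<'E'
from h import *
delta(*dock((-.025,-.09)),.037,-2.71)
E
```

```text
shift cm [-0.05  0.04  0.89] turn 0.04 | yaw -2.67 tcp [ 0.4912 -0.4005  0.0459] t 8.0 q6 111.9 F [ 0.14 -0.42 -7.33] w 39.6
```

Emit:
step_arm(targets="0 0 0.3 0;0 0 0.3 0;0 0 0.2 0;0 0 0.1 0;0 0 0 0;0 0 0 0")

```text
time_s: 8.5
tcp_pos: [0.4915, -0.4007, 0.0378]
ee_rot: [[0.999, -0.046, 0.0], [-0.046, -0.999, -0.0], [0.0, 0.0, -1.0]]
wrist_force: [-1.1, 0.5, -5.7]
gripper_width: 0.46
gripper_force: 30.0
```

Emit:
step_arm(targets="0 0 0.1 0;0 0 0 0;0 0 0 0")

```text
time_s: 8.75
tcp_pos: [0.4916, -0.4009, 0.0376]
ee_rot: [[0.999, -0.046, 0.001], [-0.046, -0.999, -0.001], [0.001, 0.001, -1.0]]
wrist_force: [-3.5, 1.8, 2.1]
gripper_width: 0.455
gripper_force: 30.0
```

Emit:
step_arm(targets="0 0 0 0;0 0 0 0;0 0 0 0;0 0 -0.5 0;0 0 -1.5 0;0 0 -2.5 0;0 0 -2 0;0 0 0 0;0 0 0 0", claw=5.6)

```text
time_s: 9.5
tcp_pos: [0.4927, -0.4013, 0.1036]
ee_rot: [[0.999, -0.046, 0.004], [-0.046, -0.999, -0.002], [0.004, 0.002, -1.0]]
wrist_force: [0.2, -0.0, -0.1]
gripper_width: 0.64
gripper_force: 0.0
```

Emit:
step_arm(targets="1 0 0 0;2 0 0 0;2.5 0 0 0;2 0 0 0;1 0 0 0;0.2 0 0 0;0 0 0 0;0 0 0 0", claw=4)

```text
time_s: 10.17
tcp_pos: [0.5774, -0.4045, 0.1007]
ee_rot: [[0.999, -0.047, -0.002], [-0.047, -0.999, 0.001], [-0.002, -0.001, -1.0]]
wrist_force: [-0.5, 0.1, -0.8]
gripper_width: 0.46
gripper_force: 0.0
```

```bash
python3 - <<'E'
from h import *
delta(*dock((.063,-.09)),.062,-2.71);look('z5.png',-.09)
E
```

```text
shift cm [0.13 0.06 3.87] turn 0.03 | yaw -2.68 tcp [ 0.5774 -0.4045  0.1007] t 10.1667 q6 109.2 F [-0.47  0.12 -0.79] w 40.0
```

View pics/z5.png

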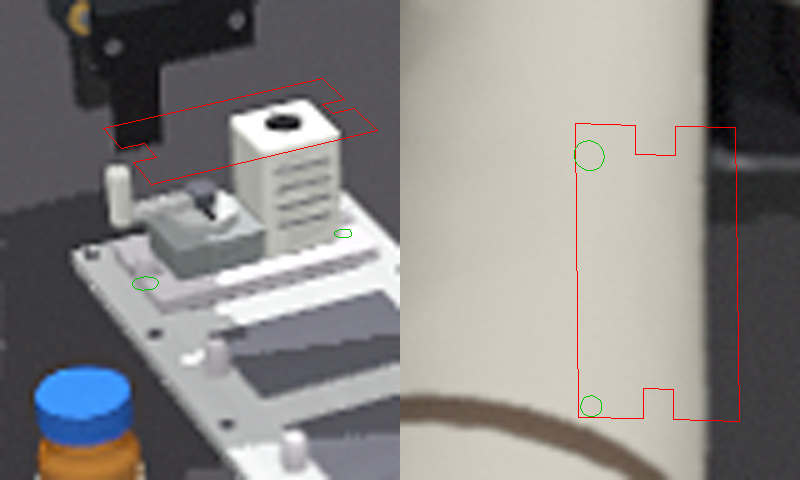

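Emit:
step_arm(targets="0.1 0.1 1.5 0;0 0 1.5 0;0 0 0.9 0;0 0 0 0;0 0 0 0")

```text
time_s: 10.68
tcp_pos: [0.5787, -0.4059, 0.0624]
ee_rot: [[0.999, -0.047, -0.001], [-0.047, -0.999, 0.0], [-0.001, -0.0, -1.0]]
wrist_force: [-0.3, 0.6, 0.9]
gripper_width: 0.458
gripper_force: 0.0
```

Emit:
step_arm(targets="0 0.4 0 0;0 0.4 0 0;0 0.4 0 0;0 0.3 0 0;0 0.3 0 0;0 0.3 0 0;0 0.2 0 0;0 0.2 0 0;0 0 0 0;0 0 0 0;0 0 0 0")

```text
time_s: 11.6
tcp_pos: [0.5782, -0.4305, 0.0626]
ee_rot: [[0.999, -0.046, -0.0], [-0.046, -0.999, 0.0], [-0.0, -0.0, -1.0]]
wrist_force: [0.2, 3.2, 1.9]
gripper_width: 0.46
gripper_force: 1.2
```

```bash
cat >> h.py <<'E'
def favg(n=8):
    T=[];F=[]
    for i in range(n):
        c=cams.capture('scene');s=sense();T.append(s['tcp_pos']);F.append(s['ee_rot'].T@s['wrist_force'])
    t=np.mean(T,0);R=s['ee_rot'];d=(t[:2]-dock((0,0)));a=np.radians(-2.71)
    print('dock-frame tcp mm',((d[0]*np.cos(a)+d[1]*np.sin(a))*1e3).round(2),((-d[0]*np.sin(a)+d[1]*np.cos(a))*1e3).round(2),'z',t[2].round(4),'Ftool',np.mean(F,0).round(2),'+-',(np.std(F,0)/n**.5).round(2),'w mm',round(s['gripper_width']*87,2),'t',s['time_s'])
    return c
E
python3 - <<'E'
from h import *
favg()
E
```

```text
dock-frame tcp mm 63.8 -115.42 z 0.0626 Ftool [-0.24 -2.58 -1.98] +- [0.1  0.15 0.16] w mm 39.68 t 12.0
```

Emit:
step_arm(targets="0 -0.3 0 0;0 -0.5 0 0;0 -0.5 0 0;0 -0.5 0 0;0 -0.4 0 0;0 0 0 0;0 0 0 0")

```text
time_s: 12.58
tcp_pos: [0.5793, -0.4085, 0.0626]
ee_rot: [[0.999, -0.046, -0.0], [-0.046, -0.999, -0.0], [0.0, 0.0, -1.0]]
wrist_force: [0.0, 0.2, -0.0]
gripper_width: 0.459
gripper_force: 0.0
```

```bash
python3 - <<'E'
from h import *
c=favg(3);cv2.imwrite('pics/A_neg.png',c['frame'])
E
```

```text
dock-frame tcp mm 63.88 -93.74 z 0.0626 Ftool [-0.39 -0.22 -0.19] +- [0.47 0.19 0.23] w mm 39.97 t 12.7333
```

Emit:
step_arm(targets="0 -0.4 0 0;0 -0.4 0 0;0 -0.4 0 0;0 -0.4 0 0;0 -0.4 0 0;0 -0.3 0 0;0 -0.3 0 0;0 -0.2 0 0;0 -0.1 0 0;0 0 0 0;0 0 0 0;0 0 0 0")

```text
time_s: 13.73
tcp_pos: [0.5806, -0.38, 0.0626]
ee_rot: [[0.999, -0.047, 0.0], [-0.047, -0.999, -0.0], [0.0, 0.0, -1.0]]
wrist_force: [0.3, -1.1, 0.4]
gripper_width: 0.459
gripper_force: 0.6
```

```bash
python3 - <<'E'
from h import *
c=favg(8);cv2.imwrite('pics/A_pospush.png',c['frame'])
E
```

```text
dock-frame tcp mm 63.86 -64.83 z 0.0626 Ftool [0.37 1.71 0.26] +- [0.15 0.08 0.2 ] w mm 40.08 t 14.1333
```

Emit:
step_arm(targets="0 -0.2 0 0;0 -0.2 0 0;0 -0.2 0 0;0 0 0 0;0 0 0 0")

```text
time_s: 14.55
tcp_pos: [0.5802, -0.3738, 0.0625]
ee_rot: [[0.999, -0.046, -0.001], [-0.046, -0.999, 0.0], [-0.001, -0.0, -1.0]]
wrist_force: [-1.8, -3.1, 0.3]
gripper_width: 0.459
gripper_force: 1.8
```

```bash
python3 - <<'E'
from h import *
favg(8)
E
```

```text
dock-frame tcp mm 63.22 -58.78 z 0.0624 Ftool [-2.88  3.7  -0.16] +- [0.19 0.12 0.16] w mm 40.06 t 14.95
```

Emit:
step_arm(targets="0 0.3 0 0;0 0.5 0 0;0 0.5 0 0;0 0.5 0 0;0 0.5 0 0;0 0.5 0 0;0 0.2 0 0;0 0 0 0;0 0 0 0")

```text
time_s: 15.7
tcp_pos: [0.5794, -0.4038, 0.0624]
ee_rot: [[0.999, -0.047, 0.0], [-0.047, -0.999, 0.0], [-0.0, -0.0, -1.0]]
wrist_force: [-0.1, 0.4, 1.3]
gripper_width: 0.458
gripper_force: 0.0
```

```bash
python3 - <<'E'
from h import *
c=favg(3);cv2.imwrite('pics/A_pos.png',c['frame'])
a=cv2.imread('pics/A_neg.png');b=c['frame']
# model: knob/arm tip projected positions
for d in(-10,-5,0,5,10): print(d,proj(c,[*dock((.021+.042*np.cos(d/42),-.09+.042*np.sin(d/42))),.076])[0].round(2))
q=proj(c,[*dock((.055,-.09)),.065])[0].astype(int);x,y=q-[25,25]
o=np.hstack([cv2.resize(i[y:y+50,x:x+50],(400,400),interpolation=2) for i in(a,b)]);cv2.imwrite('pics/z6.png',o);print(x,y)
E
```

```text
dock-frame tcp mm 63.81 -88.48 z 0.0625 Ftool [-0.53 -0.55  0.2 ] +- [0.33 0.11 0.12] w mm 40.03 t 15.85
-10 [223.15 149.59]
-5 [223.54 150.53]
0 [224.18 151.42]
5 [225.04 152.27]
10 [226.13 153.05]
202 129
```

View pics/z6.png

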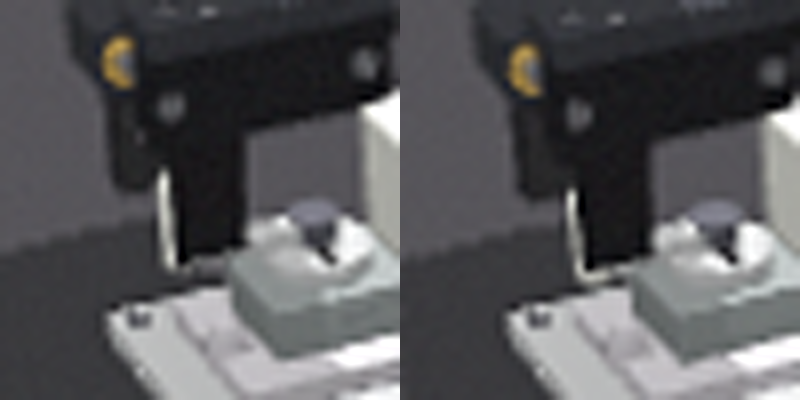

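Emit:
step_arm(targets="0 0 -1 0;0 0 -2 0;0 0 -3 0;0 0 -3 0;0 0 -1 0;0 0 0 0;0 0 0 0", claw=5.6)

```text
time_s: 16.43
tcp_pos: [0.5795, -0.4035, 0.1633]
ee_rot: [[0.999, -0.046, 0.002], [-0.046, -0.999, 0.0], [0.002, -0.0, -1.0]]
wrist_force: [-0.3, -1.1, -0.1]
gripper_width: 0.639
gripper_force: 0.0
```

```bash
cat >> h.py <<'E'
def moved(refs,names=('scene','top')):
    for n in names:
        c=cap(n);g=cv2.imread(f'pics/{n}0.png')
        for k,p in refs.items():
            q=proj(c,[[*p,.04]])[0].astype(int);sl=np.s_[q[1]-32:q[1]+32,q[0]-40:q[0]+40]
            a,b=[cv2.cvtColor(i[sl],6).astype(np.float32) for i in(g,c['frame'])]
            print(n,k,np.round(cv2.phaseCorrelate(a,b)[0],2),np.abs(a-b).mean().round(2))
E
python3 - <<'E'
from h import *
moved({'D1':(.675,.066),'D2':(.655,-.057)})
delta(.6336,-.0516,.16,-16.4)
E
```

```text
scene D1 [-0.01 -0.02] 4.13
scene D2 [-0.02 -0.  ] 3.87
top D1 [-0.01 -0.01] 10.87
top D2 [ 0.04 -0.04] 10.81
shift cm [  3.86 -35.37   0.13] turn 13.73 | yaw -2.67 tcp [ 0.5785 -0.4031  0.1608] t 16.5333 q6 109.1 F [-0.16 -0.49 -0.86] w 55.9
```

Emit:
step_arm(targets="0.3 -1.5 0 0;0.3 -3 0 0;0.4 -3.4 0 0;0.4 -3.4 0 0;0.4 -3.4 0 0;0.3 -3.4 0 0;0.3 -3.4 0 0;0.3 -3.4 0 0;0.3 -3.4 0 0;0.3 -3.4 0 0;0.3 -2.5 0 0;0.3 -1.2 0 0")

```text
time_s: 17.53
tcp_pos: [0.6342, -0.0482, 0.1611]
ee_rot: [[0.999, -0.043, -0.003], [-0.043, -0.999, 0.0], [-0.003, -0.0, -1.0]]
wrist_force: [0.4, -0.3, 0.5]
gripper_width: 0.647
gripper_force: 0.0
```

Emit:
step_arm(targets="0 0 0 6.9;0 0 0 6.8;0 0 0 0;0 0 0 0")

```text
time_s: 17.87
tcp_pos: [0.6343, -0.0519, 0.1616]
ee_rot: [[0.96, -0.279, -0.002], [-0.279, -0.96, -0.0], [-0.002, 0.001, -1.0]]
wrist_force: [0.1, 0.3, 0.2]
gripper_width: 0.644
gripper_force: 0.0
```

```bash
python3 - <<'E'
from h import *
moved({'D2':(.655,-.057)},('scene',))
delta(.6336,-.0516,.026,-16.4)
E
```

```text
scene D2 [-0.06 -0.01] 13.09
shift cm [-0.07 -0.04 13.58] turn 0.19 | yaw -16.21 tcp [ 0.6344 -0.0521  0.1618] t 17.9167 q6 63.9 F [ 0.28 -0.18  0.44] w 55.9
```

Emit:
step_arm(targets="-0.1 0 2 0.2;0 0 3 0;0 0 3 0;0 0 2.5 0;0 0 2 0;0 0 1 0;0 0 0 0;0 0 0 0")

```text
time_s: 18.58
tcp_pos: [0.6342, -0.052, 0.0277]
ee_rot: [[0.959, -0.284, -0.0], [-0.284, -0.959, -0.0], [0.0, 0.0, -1.0]]
wrist_force: [-0.1, 0.1, 1.2]
gripper_width: 0.642
gripper_force: 0.0
```

Emit:
step_arm(targets="0 0 0 0;0 0 0 0;0 0 0 0;0 0 0 0;0 0 0 0", claw=0)

```text
time_s: 19.0
tcp_pos: [0.6349, -0.051, 0.0291]
ee_rot: [[0.959, -0.285, 0.003], [-0.285, -0.959, 0.001], [0.003, -0.001, -1.0]]
wrist_force: [-0.8, 4.1, 6.7]
gripper_width: 0.463
gripper_force: 30.0
```

Emit:
step_arm(targets="0 0 -0.5 0;0 0 -0.5 0;0 0 -1 0;0 0 -2 0;0 0 -2.5 0;0 0 -2.5 0;0 0 -2.5 0;0 0 -1.5 0;0 0 -0.5 0;0 0 0 0;0 0 0 0")

```text
time_s: 19.92
tcp_pos: [0.6324, -0.0517, 0.161]
ee_rot: [[0.958, -0.286, -0.003], [-0.286, -0.958, 0.001], [-0.003, 0.0, -1.0]]
wrist_force: [-0.4, 0.2, -8.6]
gripper_width: 0.462
gripper_force: 30.0
```

```bash
python3 - <<'E'
from h import *
delta(*dock((-.025,0)),.16,-2.71)
E
```

```text
shift cm [-5.77 28.78  0.13] turn -13.89 | yaw -16.6 tcp [ 0.6324 -0.0517  0.161 ] t 19.9167 q6 63.6 F [-0.36  0.24 -8.62] w 40.2
```

Emit:
step_arm(targets="-0.2 0.8 0 0;-0.4 1.6 0 0;-0.5 2.4 0 0;-0.5 2.6 0 0;-0.5 2.6 0 0;-0.5 2.6 0 0;-0.5 2.6 0 0;-0.5 2.6 0 0;-0.5 2.6 0 0;-0.5 2.6 0 0;-0.5 2.4 0 0;-0.4 1.7 0 0")

```text
time_s: 20.92
tcp_pos: [0.5006, -0.2981, 0.1614]
ee_rot: [[0.958, -0.287, -0.004], [-0.287, -0.958, 0.001], [-0.004, 0.001, -1.0]]
wrist_force: [-0.4, -0.4, -7.7]
gripper_width: 0.457
gripper_force: 30.0
```

Emit:
step_arm(targets="-0.2 1.1 0 0;-0.1 0.6 0 0;0 0 0 -3;0 0 0 -5;0 0 0 -4;0 0 0 -1.9;0 0 0 0;0 0 0 0;0 0 0 0")

```text
time_s: 21.67
tcp_pos: [0.4961, -0.311, 0.1623]
ee_rot: [[0.999, -0.047, -0.0], [-0.047, -0.999, 0.0], [-0.0, -0.0, -1.0]]
wrist_force: [0.5, 0.0, -8.8]
gripper_width: 0.46
gripper_force: 30.0
```

```bash
python3 - <<'E'
from h import *
delta(*dock((-.025,0)),.068,-2.71)
E
```

```text
shift cm [-0.12  0.01  9.43] turn 0.03 | yaw -2.68 tcp [ 0.4961 -0.311   0.1623] t 21.6667 q6 103.6 F [ 0.52  0.01 -8.83] w 40.0
```

Emit:
step_arm(targets="-0.1 0 1 0;0 0 2 0;0 0 2.5 0;0 0 2 0;0 0 1.3 0;0 0 0.5 0;0 0 0 0;0 0 0 0;0 0 0 0")

```text
time_s: 22.42
tcp_pos: [0.4964, -0.3116, 0.0708]
ee_rot: [[0.999, -0.046, 0.003], [-0.046, -0.999, -0.001], [0.003, 0.001, -1.0]]
wrist_force: [-0.6, -0.6, -7.3]
gripper_width: 0.459
gripper_force: 30.0
```

```bash
python3 - <<'E'
from h import *
delta(*dock((-.025,0)),.038,-2.71);look('z7.png',0)
E
```

```text
shift cm [-0.15 -0.06  3.28] turn 0.08 | yaw -2.63 tcp [ 0.4964 -0.3116  0.0708] t 22.4167 q6 103.6 F [-0.6  -0.62 -7.31] w 39.9
```

View pics/z7.png

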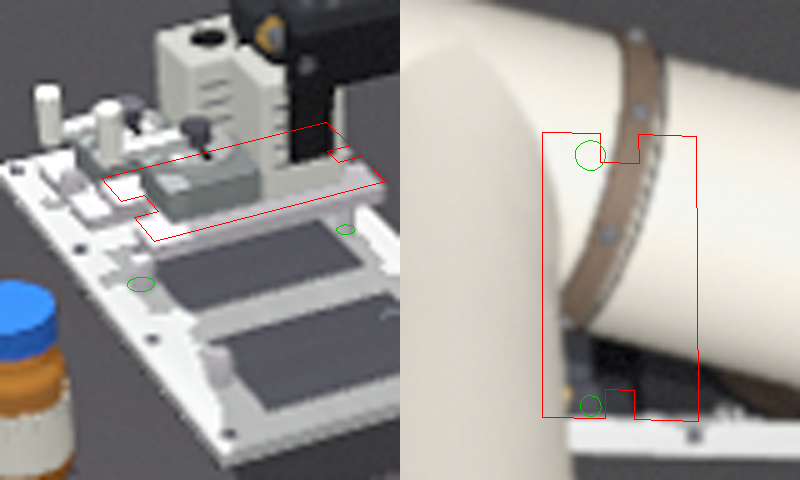

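Emit:
step_arm(targets="-0.1 -0.1 0.4 0;0 0 0.4 0;0 0 0.4 0;0 0 0.4 0;0 0 0.3 0;0 0 0.3 0;0 0 0.2 0;0 0 0 0;0 0 0 0")

```text
time_s: 23.27
tcp_pos: [0.4942, -0.3102, 0.0454]
ee_rot: [[0.999, -0.046, -0.0], [-0.046, -0.999, -0.0], [-0.0, 0.0, -1.0]]
wrist_force: [0.6, -0.2, -7.5]
gripper_width: 0.463
gripper_force: 30.0
```

Emit:
step_arm(targets="0 0 0.3 0;0 0 0.3 0;0 0 0.2 0;0 0 0.1 0;0 0 0 0;0 0 0 0")

```text
time_s: 23.77
tcp_pos: [0.4946, -0.3103, 0.0391]
ee_rot: [[0.999, -0.046, 0.001], [-0.046, -0.999, -0.001], [0.001, 0.001, -1.0]]
wrist_force: [-3.9, 2.2, 5.7]
gripper_width: 0.456
gripper_force: 30.0
```

Emit:
step_arm(targets="0 0 0 0;0 0 0 0;0 0 0 0;0 0 -0.5 0;0 0 -1.5 0;0 0 -2.5 0;0 0 -2 0;0 0 0 0;0 0 0 0", claw=5.6)

```text
time_s: 24.52
tcp_pos: [0.4954, -0.3105, 0.1033]
ee_rot: [[0.999, -0.046, 0.004], [-0.046, -0.999, -0.001], [0.004, 0.001, -1.0]]
wrist_force: [-0.8, -0.0, 0.2]
gripper_width: 0.644
gripper_force: 0.0
```

Emit:
step_arm(targets="1 0 0 0;2 0 0 0;2.5 0 0 0;2 0 0 0;1 0 0 0;0.3 0 0 0;0 0 0 0;0 0 0 0", claw=4)

```text
time_s: 25.18
tcp_pos: [0.5811, -0.314, 0.1007]
ee_rot: [[0.999, -0.047, -0.002], [-0.047, -0.999, 0.001], [-0.002, -0.001, -1.0]]
wrist_force: [0.3, -0.2, 0.2]
gripper_width: 0.459
gripper_force: 0.0
```

```bash
python3 - <<'E'
from h import *
delta(*dock((.063,0)),.062,-2.71);c=cap('scene','B0.png')
E
```

```text
shift cm [0.19 0.12 3.87] turn 0.04 | yaw -2.67 tcp [ 0.5811 -0.314   0.1007] t 25.1833 q6 101.7 F [ 0.26 -0.25  0.21] w 39.9
```

Emit:
step_arm(targets="0.2 0.1 1.5 0;0 0 1.5 0;0 0 0.9 0;0 0 0 0;0 0 0 0")

```text
time_s: 25.65
tcp_pos: [0.5834, -0.3154, 0.0625]
ee_rot: [[0.999, -0.046, -0.001], [-0.046, -0.999, 0.0], [-0.001, 0.0, -1.0]]
wrist_force: [0.6, 0.1, 0.3]
gripper_width: 0.457
gripper_force: 0.0
```

Emit:
step_arm(targets="0 0.4 0 0;0 0.4 0 0;0 0.4 0 0;0 0.3 0 0;0 0.3 0 0;0 0.3 0 0;0 0.2 0 0;0 0.2 0 0;0 0 0 0;0 0 0 0;0 0 0 0")

```text
time_s: 26.57
tcp_pos: [0.5829, -0.3401, 0.0625]
ee_rot: [[0.999, -0.046, -0.0], [-0.046, -0.999, 0.0], [-0.0, -0.0, -1.0]]
wrist_force: [-0.7, 0.5, -0.4]
gripper_width: 0.459
gripper_force: 0.0
```

```bash
python3 - <<'E'
from h import *
favg(8)
E
```

```text
dock-frame tcp mm 64.31 -24.92 z 0.0626 Ftool [-0.01 -0.22 -0.14] +- [0.16 0.13 0.15] w mm 39.65 t 26.9667
```

Emit:
step_arm(targets="0 -0.4 0 0;0 -0.5 0 0;0 -0.5 0 0;0 -0.5 0 0;0 -0.5 0 0;0 -0.5 0 0;0 -0.5 0 0;0 -0.5 0 0;0 -0.4 0 0;0 -0.3 0 0;0 -0.3 0 0;0 -0.2 0 0")

```text
time_s: 27.97
tcp_pos: [0.5853, -0.289, 0.0625]
ee_rot: [[0.999, -0.046, -0.0], [-0.046, -0.999, 0.0], [-0.0, -0.0, -1.0]]
wrist_force: [0.5, -0.4, 0.1]
gripper_width: 0.457
gripper_force: 0.0
```

Emit:
step_arm(targets="0 0 0 0;0 0 0 0;0 0 0 0")

```text
time_s: 28.22
tcp_pos: [0.5853, -0.2895, 0.0625]
ee_rot: [[0.999, -0.047, 0.0], [-0.047, -0.999, -0.0], [0.0, 0.0, -1.0]]
wrist_force: [-0.6, -0.1, 0.7]
gripper_width: 0.461
gripper_force: 0.0
```

```bash
python3 - <<'E'
from h import *
favg(8)
E
```

```text
dock-frame tcp mm 64.22 25.8 z 0.0625 Ftool [0.26 0.15 0.23] +- [0.13 0.16 0.16] w mm 39.62 t 28.6167
```

Emit:
step_arm(targets="-0.3 -0.2 0 0;-0.3 -0.2 0 0;0 -0.2 0 0;0 -0.2 0 0;0 -0.2 0 0;0 0 0 0;0 0 0 0")

```text
time_s: 29.2
tcp_pos: [0.5791, -0.2791, 0.0624]
ee_rot: [[0.999, -0.046, -0.001], [-0.046, -0.999, 0.0], [-0.001, -0.0, -1.0]]
wrist_force: [-1.8, -2.6, -0.2]
gripper_width: 0.462
gripper_force: 1.3
```

```bash
python3 - <<'E'
from h import *
favg(6)
E
```

```text
dock-frame tcp mm 57.95 35.82 z 0.0624 Ftool [-1.88  2.72  0.26] +- [0.14 0.17 0.1 ] w mm 39.91 t 29.5
```

Emit:
step_arm(targets="0 -0.2 0 0;0 -0.1 0 0;0 0 0 0;0 0 0 0")

```text
time_s: 29.83
tcp_pos: [0.579, -0.2762, 0.0623]
ee_rot: [[0.999, -0.047, -0.002], [-0.047, -0.999, -0.0], [-0.002, 0.0, -1.0]]
wrist_force: [-4.2, -4.1, 0.4]
gripper_width: 0.46
gripper_force: 2.2
```

```bash
python3 - <<'E'
from h import *
favg(5)
E
```

```text
dock-frame tcp mm 57.37 38.68 z 0.0623 Ftool [-3.55  4.9   0.43] +- [0.13 0.24 0.33] w mm 40.31 t 30.0833
```

Emit:
step_arm(targets="0 0.4 0 0;0 0.5 0 0;0 0.5 0 0;0 0.5 0 0;0 0 0 0;0 0 0 0;0 0 0 0")

```text
time_s: 30.67
tcp_pos: [0.5792, -0.2949, 0.0625]
ee_rot: [[0.999, -0.046, 0.0], [-0.046, -0.999, 0.0], [0.0, -0.0, -1.0]]
wrist_force: [0.4, 0.4, -0.5]
gripper_width: 0.459
gripper_force: 0.0
```

```bash
python3 - <<'E'
from h import *
c=favg(2);cv2.imwrite('pics/B_pos.png',c['frame'])
E
```

```text
dock-frame tcp mm 58.33 20.16 z 0.0625 Ftool [-0.1   0.42  0.08] +- [0.27 0.31 0.12] w mm 40.4 t 30.7667
```

Emit:
step_arm(targets="0 0 0 0;0 0 0 0;0 0 0 0;0 0.4 0 0;0 0.5 0 0;0 0.5 0 0;0 0.5 0 0;0 0.5 0 0;0 0.5 0 0;0 0.5 0 0;0 0.4 0 0;0 0.4 0 0", claw=3)

```text
time_s: 31.77
tcp_pos: [0.5766, -0.3373, 0.0624]
ee_rot: [[0.999, -0.047, -0.001], [-0.047, -0.999, 0.001], [-0.001, -0.001, -1.0]]
wrist_force: [-0.4, 1.7, -0.4]
gripper_width: 0.344
gripper_force: 0.8
```

Emit:
step_arm(targets="0 0.3 0 0;0 0.3 0 0;0 0.2 0 0;0 0 0 0;0 0 0 0;0 0 0 0")

```text
time_s: 32.27
tcp_pos: [0.5761, -0.3444, 0.0622]
ee_rot: [[0.999, -0.046, -0.002], [-0.046, -0.999, 0.001], [-0.002, -0.001, -1.0]]
wrist_force: [-2.5, 2.8, -0.4]
gripper_width: 0.345
gripper_force: 1.6
```

```bash
python3 - <<'E'
from h import *
favg(6)
E
```

```text
dock-frame tcp mm 57.73 -29.59 z 0.0622 Ftool [-2.96 -3.9   0.55] +- [0.15 0.12 0.17] w mm 30.5 t 32.5667
```

Emit:
step_arm(targets="0 -0.4 0 0;0 -0.5 0 0;0 -0.6 0 0;0 0 -1 0;0 0 -1.5 0;0 0 -2 0;0 0 -0.5 0;-1 0 0 0;-2 0 0 0;-2 0 0 0;-1.5 0 0 0;-1 0 0 0")

```text
time_s: 33.57
tcp_pos: [0.4998, -0.3261, 0.1118]
ee_rot: [[0.999, -0.047, -0.002], [-0.047, -0.999, 0.001], [-0.002, -0.001, -1.0]]
wrist_force: [0.5, -0.7, -0.8]
gripper_width: 0.348
gripper_force: 0.0
```

Emit:
step_arm(targets="-0.5 -0.5 0 0;0 -0.5 0 0;0 0 0 0;0 0 0 0;0 0 0 0", claw=5.6)

```text
time_s: 33.98
tcp_pos: [0.4988, -0.3161, 0.1124]
ee_rot: [[0.999, -0.046, 0.0], [-0.046, -0.999, -0.0], [0.0, 0.0, -1.0]]
wrist_force: [0.3, 0.3, -0.8]
gripper_width: 0.607
gripper_force: 0.0
```

```bash
python3 - <<'E'
from h import *
delta(*dock((-.025,0)),.037,-2.71)
moved({'D1':(.675,.066)})
E
```

```text
shift cm [-0.42 -0.5   7.54] turn 0.1 | yaw -2.61 tcp [ 0.4988 -0.3161  0.1124] t 33.9833 q6 104.0 F [ 0.32  0.25 -0.77] w 52.8
scene D1 [0.09 0.02] 19.24
top D1 [-0.   -0.04] 2.27
```

Emit:
step_arm(targets="-0.4 -0.5 0 0;0 0 1 0;0 0 2 0;0 0 2 0;0 0 1.5 0;0 0 0.8 0;0 0 0.2 0;0 0 0 0;0 0 0 0")

```text
time_s: 34.83
tcp_pos: [0.4948, -0.3114, 0.0381]
ee_rot: [[0.999, -0.046, 0.001], [-0.046, -0.999, -0.001], [0.001, 0.001, -1.0]]
wrist_force: [-0.3, 0.2, 1.1]
gripper_width: 0.647
gripper_force: 0.0
```

Emit:
step_arm(targets="0 0 0 0;0 0 0 0;0 0 0 0;0 0 0 0;0 0 0 0;0 0 -0.3 0;0 0 -0.5 0;0 0 -0.7 0;0 0 -1 0;0 0 -1.5 0;0 0 -2 0;0 0 -2 0", claw=0)

```text
time_s: 35.83
tcp_pos: [0.4932, -0.3108, 0.118]
ee_rot: [[0.999, -0.047, -0.002], [-0.047, -0.999, 0.001], [-0.002, -0.001, -1.0]]
wrist_force: [-0.1, 0.4, -8.2]
gripper_width: 0.456
gripper_force: 30.0
```

Emit:
step_arm(targets="0 0 -1.5 0;0 0 -1 0;0 0 -0.5 0;0 0 0 0;0 0 0 0")

```text
time_s: 36.25
tcp_pos: [0.4934, -0.3107, 0.1468]
ee_rot: [[0.999, -0.047, -0.001], [-0.047, -0.999, 0.001], [-0.001, -0.001, -1.0]]
wrist_force: [0.9, -0.3, -8.6]
gripper_width: 0.456
gripper_force: 30.0
```

```bash
cat >> h.py <<'E'
def tray(p):
    t=np.radians(7.48);return np.array([.4909,.3006])+np.array([[np.cos(t),-np.sin(t)],[np.sin(t),np.cos(t)]])@np.array(p)
E
python3 - <<'E'
from h import *
delta(*tray((-.024,.065)),.15,7.48)
E
```

```text
shift cm [ -6.63 -67.03  -0.24] turn -10.16 | yaw -2.68 tcp [ 0.4934 -0.3107  0.1468] t 36.25 q6 103.7 F [ 0.93 -0.29 -8.57] w 39.7
```

Emit:
step_arm(targets="-0.3 -0.8 0 0;-0.3 -1.6 0 0;-0.3 -2.4 0 0;-0.3 -3 0 0;-0.3 -3 0 0;-0.3 -3 0 0;-0.3 -3 0 0;-0.3 -3 0 0;-0.3 -3 0 0;-0.3 -3 0 0;-0.3 -3 0 0;-0.3 -3 0 0")

```text
time_s: 37.25
tcp_pos: [0.4714, 0.0097, 0.1467]
ee_rot: [[0.999, -0.046, -0.002], [-0.046, -0.999, -0.0], [-0.002, 0.0, -1.0]]
wrist_force: [0.9, -0.1, -8.6]
gripper_width: 0.457
gripper_force: 30.0
```

Emit:
step_arm(targets="-0.3 -3 0 0;-0.3 -3 0 0;-0.3 -3 0 0;-0.3 -3 0 0;-0.3 -3 0 0;-0.3 -3 0 0;-0.2 -3 0 0;-0.2 -3 0 0;-0.2 -3 0 0;-0.2 -2.6 0 0;-0.2 -2 0 0;-0.2 -1.4 0 0")

```text
time_s: 38.25
tcp_pos: [0.4573, 0.3411, 0.1462]
ee_rot: [[0.999, -0.045, -0.001], [-0.045, -0.999, -0.001], [-0.001, 0.001, -1.0]]
wrist_force: [-0.6, -0.3, -7.8]
gripper_width: 0.456
gripper_force: 30.0
```

Emit:
step_arm(targets="-0.1 -1.2 0 0;-0.1 -0.7 0 0;0 -0.3 0 0;0 0 0 -4;0 0 0 -4;0 0 0 -2.2;0 0 0 0;0 0 0 0")

```text
time_s: 38.92
tcp_pos: [0.4573, 0.3603, 0.1475]
ee_rot: [[0.992, 0.129, -0.001], [0.129, -0.992, -0.001], [-0.001, 0.001, -1.0]]
wrist_force: [-0.0, 0.1, -8.1]
gripper_width: 0.459
gripper_force: 30.0
```

```bash
python3 - <<'E'
from h import *
delta(*tray((-.024,.065)),.033,7.48)
E
```

```text
shift cm [ 0.16 -0.15 11.45] turn -0.06 | yaw 7.42 tcp [0.4573 0.3603 0.1475] t 38.9167 q6 43.3 F [-0.02  0.15 -8.15] w 39.9
```

Emit:
step_arm(targets="0.2 -0.2 1 0;0 0 2 0;0 0 2.5 0;0 0 2.5 0;0 0 1.5 0;0 0 0.8 0;0 0 0.4 0;0 0 0.3 0;0 0 0.3 0;0 0 0.2 0;0 0 0 0;0 0 0 0")

```text
time_s: 39.92
tcp_pos: [0.4594, 0.3641, 0.0334]
ee_rot: [[0.991, 0.131, 0.001], [0.131, -0.991, 0.001], [0.001, -0.001, -1.0]]
wrist_force: [0.6, 0.2, -7.3]
gripper_width: 0.46
gripper_force: 30.0
```

Emit:
step_arm(targets="0 0 0.1 0;0 0 0.1 0;0 0 0 0;0 0 0 0")

```text
time_s: 40.25
tcp_pos: [0.4594, 0.3641, 0.0332]
ee_rot: [[0.991, 0.132, 0.002], [0.132, -0.991, 0.001], [0.002, -0.001, -1.0]]
wrist_force: [-4.8, -1.9, 6.5]
gripper_width: 0.46
gripper_force: 30.0
```

Emit:
step_arm(targets="0 0 0 0;0 0 0 0;0 0 0 0;0 0 -0.5 0;0 0 -1.5 0;0 0 -3 0;0 0 -3 0;0 0 -3 0;0 0 -2 0;0 0 0 0;0 0 0 0", claw=5.6)

```text
time_s: 41.17
tcp_pos: [0.4597, 0.3643, 0.1624]
ee_rot: [[0.991, 0.131, 0.003], [0.131, -0.991, 0.003], [0.003, -0.003, -1.0]]
wrist_force: [-0.2, -0.4, -0.8]
gripper_width: 0.643
gripper_force: 0.0
```

```bash
python3 - <<'E'
from h import *
delta(.6543,.0659,.16,-2.76)
moved({'D1':(.675,.066)})
cs=cap('scene');ct=cap('top')
o=np.zeros((480,800,3),np.uint8)
q=proj(cs,[.48,.34,.03])[0].astype(int);x,y=q-[60,80];o[:,:400]=cv2.resize(cs['frame'],None,fx=3.2,fy=3.2,interpolation=2)[int(y*3.2):int(y*3.2)+480,int(x*3.2):int(x*3.2)+400]
q=proj(ct,[*dock((.02,-.02)),.03])[0].astype(int);x,y=q-[62,75];o[:,400:]=cv2.resize(ct['frame'],None,fx=3.2,fy=3.2,interpolation=2)[int(y*3.2):int(y*3.2)+480,int(x*3.2):int(x*3.2)+400]
cv2.imwrite('pics/z8.png',o)
E
```

```text
shift cm [15.38 32.14  0.19] turn 10.3 | yaw 7.54 tcp [0.4597 0.3643 0.1624] t 41.1667 q6 43.3 F [-0.21 -0.37 -0.79] w 55.9
scene D1 [ 0.08 -0.02] 17.51
top D1 [-0.07 -0.  ] 14.08
```

View pics/z8.png

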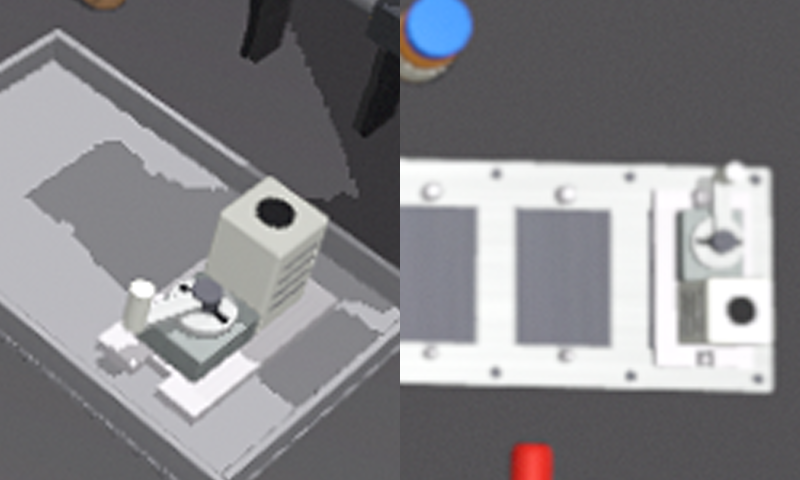

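Emit:
step_arm(targets="0.6 1.3 0 0;1.4 2.9 0 0;1.4 2.9 0 0;1.4 2.9 0 0;1.4 2.9 0 0;1.4 2.9 0 0;1.4 2.9 0 0;1.4 2.9 0 0;1.4 2.9 0 0;1.4 2.9 0 0;1.2 2.6 0 0;1 2.1 0 0")

```text
time_s: 42.37
tcp_pos: [0.6544, 0.0626, 0.1592]
ee_rot: [[0.992, 0.13, -0.002], [0.13, -0.992, -0.001], [-0.002, 0.001, -1.0]]
wrist_force: [0.2, 0.6, -0.0]
gripper_width: 0.645
gripper_force: 0.0
```

Emit:
step_arm(targets="0 0 0 5.2;0 0 0 5.1;0 0 0 0;0 0 0 0;0 0 0 0")

```text
time_s: 42.78
tcp_pos: [0.6536, 0.0654, 0.16]
ee_rot: [[0.999, -0.046, -0.001], [-0.046, -0.999, -0.0], [-0.001, 0.0, -1.0]]
wrist_force: [0.6, 0.3, 0.7]
gripper_width: 0.643
gripper_force: 0.0
```

```bash
python3 - <<'E'
from h import *
moved({'D1':(.675,.066)},('scene',))
delta(.6543,.0662,.026,-2.76)
E
```

```text
scene D1 [-0.06  0.05] 39.81
shift cm [ 0.07 -0.07 13.42] turn 0.11 | yaw -2.65 tcp [0.6536 0.0656 0.1602] t 42.8333 q6 67.5 F [-0.53 -0.27 -0.13] w 56.6
```

Emit:
step_arm(targets="0.1 -0.1 2 0.1;0 0 3 0;0 0 3 0;0 0 2.5 0;0 0 2 0;0 0 0.9 0;0 0 0 0;0 0 0 0")

```text
time_s: 43.5
tcp_pos: [0.6554, 0.0668, 0.027]
ee_rot: [[0.999, -0.048, 0.001], [-0.048, -0.999, -0.0], [0.001, 0.0, -1.0]]
wrist_force: [0.4, 0.2, -0.2]
gripper_width: 0.644
gripper_force: 0.0
```

Emit:
step_arm(targets="0 0 0 0;0 0 0 0;0 0 0 0;0 0 0 0;0 0 0 0", claw=0)

```text
time_s: 43.92
tcp_pos: [0.6557, 0.067, 0.028]
ee_rot: [[0.999, -0.049, 0.002], [-0.049, -0.999, 0.001], [0.002, -0.001, -1.0]]
wrist_force: [-1.8, 2.5, 4.5]
gripper_width: 0.457
gripper_force: 30.0
```

Emit:
step_arm(targets="0 0 -0.5 0;0 0 -0.5 0;0 0 -1 0;0 0 -2 0;0 0 -2.5 0;0 0 -2.5 0;0 0 -2.5 0;0 0 -1.5 0;0 0 -0.5 0;0 0 0 0;0 0 0 0")

```text
time_s: 44.83
tcp_pos: [0.6535, 0.0663, 0.16]
ee_rot: [[0.999, -0.051, -0.003], [-0.051, -0.999, -0.0], [-0.003, 0.0, -1.0]]
wrist_force: [-0.0, 0.8, -8.0]
gripper_width: 0.457
gripper_force: 30.0
```

```bash
python3 - <<'E'
from h import *
delta(*dock((-.025,.09)),.16,-2.71)
E
```

```text
shift cm [-13.96  29.49   0.05] turn -0.19 | yaw -2.9 tcp [0.6535 0.0663 0.16  ] t 44.8333 q6 67.3 F [-0.01  0.79 -8.01] w 39.7
```

Emit:
step_arm(targets="-0.4 0.8 0 0;-0.8 1.6 0 0;-1.1 2.4 0 0;-1.2 2.6 0 0;-1.2 2.6 0 0;-1.2 2.6 0 0;-1.2 2.6 0 0;-1.2 2.6 0 0;-1.2 2.6 0 0;-1.2 2.6 0 0;-1.1 2.4 0 0;-0.9 1.8 0 0")

```text
time_s: 45.83
tcp_pos: [0.5115, -0.2007, 0.16]
ee_rot: [[0.999, -0.051, -0.004], [-0.051, -0.999, 0.0], [-0.004, -0.0, -1.0]]
wrist_force: [0.0, -0.0, -8.2]
gripper_width: 0.461
gripper_force: 30.0
```

Emit:
step_arm(targets="-0.7 1.2 0 0;-0.4 0.7 0 0;-0.2 0.4 0 -0.2;0 0 0 0;0 0 0 0;0 0 0 0")

```text
time_s: 46.33
tcp_pos: [0.501, -0.2204, 0.1615]
ee_rot: [[0.999, -0.045, 0.0], [-0.045, -0.999, 0.0], [0.0, -0.0, -1.0]]
wrist_force: [0.1, -0.2, -7.7]
gripper_width: 0.456
gripper_force: 30.0
```

```bash
python3 - <<'E'
from h import *
p=dock((-.024,.09));delta(*p,.068,-2.71)
E
```

```text
shift cm [-0.08  0.08  9.35] turn 0.12 | yaw -2.59 tcp [ 0.501  -0.2204  0.1615] t 46.3333 q6 94.2 F [ 0.1  -0.24 -7.73] w 39.6
```

Emit:
step_arm(targets="-0.1 0 1 0;0 0 2 0;0 0 2.5 0;0 0 2 0;0 0 1.3 0;0 0 0.5 0;0 0 0 0;0 0 0 0;0 0 0 0")

```text
time_s: 47.08
tcp_pos: [0.5007, -0.2212, 0.0697]
ee_rot: [[0.999, -0.046, 0.003], [-0.046, -0.999, -0.001], [0.003, 0.001, -1.0]]
wrist_force: [-0.0, 0.2, -7.5]
gripper_width: 0.452
gripper_force: 30.0
```

```bash
python3 - <<'E'
from h import *
delta(*dock((-.024,.09)),.038,-2.71)
for i in range(3): cams.capture('top')
delta(*dock((-.024,.09)),.038,-2.71)
E
```

```text
shift cm [-0.06 -0.    3.17] turn 0.1 | yaw -2.61 tcp [ 0.5007 -0.2212  0.0697] t 47.0833 q6 94.2 F [-0.02  0.21 -7.54] w 39.3
shift cm [-0.   -0.    3.16] turn 0.06 | yaw -2.65 tcp [ 0.5002 -0.2212  0.0696] t 47.2333 q6 94.2 F [-1.17 -0.26 -7.54] w 39.9
```

Emit:
step_arm(targets="0 0 0.4 0;0 0 0.4 0;0 0 0.4 0;0 0 0.4 0;0 0 0.3 0;0 0 0.3 0;0 0 0.2 0;0 0 0 0;0 0 0 0")

```text
time_s: 47.98
tcp_pos: [0.4993, -0.2211, 0.0444]
ee_rot: [[0.999, -0.046, -0.0], [-0.046, -0.999, -0.0], [-0.0, 0.0, -1.0]]
wrist_force: [-0.1, 0.1, -8.6]
gripper_width: 0.459
gripper_force: 30.0
```

Emit:
step_arm(targets="0 0 0.3 0;0 0 0.3 0;0 0 0.1 0;0 0 0.1 0;0 0 0 0;0 0 0 0")

```text
time_s: 48.48
tcp_pos: [0.4996, -0.2212, 0.038]
ee_rot: [[0.999, -0.046, 0.001], [-0.046, -0.999, -0.0], [0.001, 0.0, -1.0]]
wrist_force: [-4.5, 1.2, 5.9]
gripper_width: 0.458
gripper_force: 30.0
```

Emit:
step_arm(targets="0 0 0 0;0 0 0 0;0 0 0 0;0 0 -0.5 0;0 0 -1.5 0;0 0 -2.5 0;0 0 -2 0;0 0 0 0;0 0 0 0", claw=5.6)

```text
time_s: 49.23
tcp_pos: [0.5005, -0.2213, 0.1031]
ee_rot: [[0.999, -0.046, 0.004], [-0.046, -0.999, -0.001], [0.004, 0.0, -1.0]]
wrist_force: [-0.4, -0.4, 0.1]
gripper_width: 0.645
gripper_force: 0.0
```

Emit:
step_arm(targets="1 0 0 0;2 0 0 0;2.5 0 0 0;2 0 0 0;0.8 0 0 0;0.2 0 0 0;0 0 0 0;0 0 0 0", claw=4)

```text
time_s: 49.9
tcp_pos: [0.5831, -0.2249, 0.1007]
ee_rot: [[0.999, -0.047, -0.002], [-0.047, -0.999, 0.001], [-0.002, -0.0, -1.0]]
wrist_force: [0.1, 0.4, 0.2]
gripper_width: 0.463
gripper_force: 0.0
```

```bash
python3 - <<'E'
from h import *
delta(*dock((.062,.09)),.062,-2.71)
E
```

```text
shift cm [0.31 0.02 3.87] turn 0.04 | yaw -2.67 tcp [ 0.5831 -0.2249  0.1007] t 49.9 q6 93.6 F [0.08 0.36 0.24] w 40.3
```

Emit:
step_arm(targets="0.2 0 1.5 0;0 0 1.5 0;0 0 0.9 0;0 0 0 0;0 0 0 0")

```text
time_s: 50.32
tcp_pos: [0.5855, -0.2252, 0.0624]
ee_rot: [[0.999, -0.046, -0.001], [-0.046, -0.999, -0.0], [-0.001, 0.0, -1.0]]
wrist_force: [0.6, -0.9, 1.1]
gripper_width: 0.461
gripper_force: 0.0
```

Emit:
step_arm(targets="0 0.4 0 0;0 0.4 0 0;0 0.4 0 0;0 0.3 0 0;0 0.3 0 0;0 0.3 0 0;0 0.2 0 0;0 0.2 0 0;0 0 0 0;0 0 0 0;0 0 0 0")

```text
time_s: 51.23
tcp_pos: [0.5853, -0.2499, 0.0627]
ee_rot: [[0.999, -0.046, 0.0], [-0.046, -0.999, 0.0], [0.0, -0.0, -1.0]]
wrist_force: [0.5, 2.1, 2.3]
gripper_width: 0.458
gripper_force: 1.1
```

```bash
python3 - <<'E'
from h import *
favg(8)
E
```

```text
dock-frame tcp mm 62.33 65.29 z 0.0626 Ftool [ 0.27 -2.51 -2.12] +- [0.17 0.14 0.32] w mm 40.17 t 51.6333
```

Emit:
step_arm(targets="0 -0.4 0 0;0 -0.5 0 0;0 -0.5 0 0;0 -0.5 0 0;0 -0.5 0 0;0 -0.5 0 0;0 -0.5 0 0;0 -0.5 0 0;0 -0.4 0 0;0 -0.3 0 0;0 -0.3 0 0;0 -0.2 0 0")

```text
time_s: 52.63
tcp_pos: [0.5875, -0.1991, 0.0626]
ee_rot: [[0.999, -0.046, -0.0], [-0.046, -0.999, -0.0], [-0.0, 0.0, -1.0]]
wrist_force: [0.0, -2.0, -0.1]
gripper_width: 0.463
gripper_force: 1.1
```

Emit:
step_arm(targets="0 0 0 0;0 0 0 0;0 0 0 0")

```text
time_s: 52.88
tcp_pos: [0.5875, -0.1994, 0.0626]
ee_rot: [[0.999, -0.047, 0.0], [-0.047, -0.999, -0.0], [0.0, 0.0, -1.0]]
wrist_force: [1.0, -1.6, 0.5]
gripper_width: 0.459
gripper_force: 0.9
```

```bash
python3 - <<'E'
from h import *
favg(8)
E
```

```text
dock-frame tcp mm 62.17 115.91 z 0.0626 Ftool [0.39 2.02 0.22] +- [0.17 0.24 0.18] w mm 39.91 t 53.2833
```

Emit:
step_arm(targets="0 0.2 0 0;0 0 0 0;0 0 0 0")

```text
time_s: 53.53
tcp_pos: [0.5875, -0.2012, 0.0626]
ee_rot: [[0.999, -0.046, 0.0], [-0.046, -0.999, 0.0], [0.0, -0.0, -1.0]]
wrist_force: [0.2, -1.0, -1.0]
gripper_width: 0.46
gripper_force: 0.8
```

```bash
python3 -c "
from h import *
favg(5)"
```

```text
dock-frame tcp mm 62.29 114.12 z 0.0626 Ftool [ 0.66  1.34 -0.06] +- [0.2  0.23 0.22] w mm 40.11 t 53.7833
```

Emit:
step_arm(targets="0 0.2 0 0;0 0 0 0;0 0 0 0")

```text
time_s: 54.03
tcp_pos: [0.5873, -0.2032, 0.0626]
ee_rot: [[0.999, -0.046, 0.0], [-0.046, -0.999, 0.0], [0.0, -0.0, -1.0]]
wrist_force: [1.5, -0.1, -0.1]
gripper_width: 0.46
gripper_force: 0.5
```

```bash
python3 -c "
from h import *
favg(5)"
```

```text
dock-frame tcp mm 62.17 112.12 z 0.0626 Ftool [ 0.64  1.07 -0.25] +- [0.1  0.19 0.24] w mm 40.15 t 54.2833
```

Emit:
step_arm(targets="0 0.2 0 0;0 0 0 0;0 0 0 0")

```text
time_s: 54.53
tcp_pos: [0.5869, -0.2052, 0.0624]
ee_rot: [[0.999, -0.047, -0.001], [-0.047, -0.999, 0.0], [-0.001, -0.0, -1.0]]
wrist_force: [1.0, 0.1, -0.2]
gripper_width: 0.458
gripper_force: 0.3
```

```bash
python3 -c "
from h import *
favg(5)"
```

```text
dock-frame tcp mm 61.9 110.13 z 0.0624 Ftool [-0.43  0.69 -0.05] +- [0.23 0.14 0.21] w mm 39.8 t 54.7833
```

Emit:
step_arm(targets="0 0.4 0 0;0 0.5 0 0;0 0.5 0 0;0 0.5 0 0;0 0.5 0 0;0 0.5 0 0;0 0.4 0 0;0 0.3 0 0;0 0.2 0 0;0 0 0 0;0 0 0 0")

```text
time_s: 55.7
tcp_pos: [0.5856, -0.243, 0.0626]
ee_rot: [[0.999, -0.046, 0.0], [-0.046, -0.999, 0.0], [0.0, -0.0, -1.0]]
wrist_force: [0.5, 1.1, -0.2]
gripper_width: 0.46
gripper_force: 0.5
```

```bash
python3 -c "
from h import *
favg(5)"
```

```text
dock-frame tcp mm 62.35 72.35 z 0.0626 Ftool [ 0.73 -0.67  0.02] +- [0.2  0.17 0.1 ] w mm 39.76 t 55.95
```

Emit:
step_arm(targets="0 0.2 0 0;0 0 0 0;0 0 0 0")

```text
time_s: 56.2
tcp_pos: [0.5854, -0.2451, 0.0626]
ee_rot: [[0.999, -0.046, 0.0], [-0.046, -0.999, 0.0], [0.0, -0.0, -1.0]]
wrist_force: [1.4, 1.5, 0.2]
gripper_width: 0.46
gripper_force: 0.7
```

```bash
python3 -c "
from h import *
favg(5)"
```

```text
dock-frame tcp mm 62.26 70.11 z 0.0626 Ftool [ 0.66 -1.32  0.45] +- [0.12 0.18 0.29] w mm 39.73 t 56.45
```

Emit:
step_arm(targets="0 0.2 0 0;0 0 0 0;0 0 0 0")

```text
time_s: 56.7
tcp_pos: [0.5852, -0.2473, 0.0626]
ee_rot: [[0.999, -0.047, -0.0], [-0.047, -0.999, -0.0], [-0.0, 0.0, -1.0]]
wrist_force: [0.8, 1.0, -0.3]
gripper_width: 0.461
gripper_force: 0.7
```

```bash
python3 -c "
from h import *
favg(5)"
```

```text
dock-frame tcp mm 62.16 68.03 z 0.0626 Ftool [ 0.75 -1.36  0.13] +- [0.24 0.1  0.14] w mm 40.0 t 56.95
```

Emit:
step_arm(targets="0 -0.5 0 0;0 -0.5 0 0;0 -0.6 0 0;0 0 0 0;0 0 -1 0;0 0 -2 0;0 0 -3 0;0 0 -3 0;0 0 -3 0;0 -2 0 0;-0.5 -3 0 0;-0.5 -3 0 0")

```text
time_s: 57.95
tcp_pos: [0.5798, -0.1506, 0.1841]
ee_rot: [[0.999, -0.048, 0.002], [-0.048, -0.999, -0.0], [0.002, -0.0, -1.0]]
wrist_force: [0.4, 0.4, -0.9]
gripper_width: 0.462
gripper_force: 0.0
```

Emit:
step_arm(targets="-0.5 -3 0 0;-0.5 -3 0 0;-0.5 -3 0 0;-0.5 -3 0 0;-0.5 -3 0 0;-0.5 -3 0 0;-0.5 -2 0 0;-0.5 -1 0 0;0 0 0 0;0 0 0 0")

```text
time_s: 58.78
tcp_pos: [0.5494, 0.0608, 0.1831]
ee_rot: [[0.999, -0.045, 0.0], [-0.045, -0.999, -0.0], [0.0, 0.0, -1.0]]
wrist_force: [-0.1, 0.1, 0.6]
gripper_width: 0.457
gripper_force: 0.0
```

```bash
python3 - <<'E'
from h import *
cs=cap('scene','sE.png');ct=cap('top','tE.png')
o=np.zeros((600,800,3),np.uint8);o[:300,:400]=cv2.resize(ct['frame'],(400,300),interpolation=3);o[300:,:400]=cv2.resize(cs['frame'],(400,300),interpolation=3)
o[:290,400:]=cv2.resize(ct['frame'][205:305,385:525],None,fx=2.85,fy=2.85,interpolation=2)[:290,:400]
o[300:,400:]=cv2.resize(cs['frame'][140:230,210:330],None,fx=3.33,fy=3.33,interpolation=2)[:300,:400]
cv2.imwrite('pics/z9.png',o);print(sense()['time_s'],sense()['tcp_pos'])
E
```

```text
Traceback (most recent call last):
ValueError: could not broadcast input array from shape (285,399,3) into shape (290,400,3)
```

```bash
python3 - <<'E'
from h import *
s=cv2.imread('pics/sE.png');t=cv2.imread('pics/tE.png');o=np.zeros((600,800,3),np.uint8)
o[:300,:400]=cv2.resize(t,(400,300),interpolation=3);o[300:,:400]=cv2.resize(s,(400,300),interpolation=3)
o[:285,400:]=cv2.resize(t[205:305,385:525],(400,285),interpolation=2)
o[300:,400:]=cv2.resize(s[140:230,210:330],(400,300),interpolation=2)
cv2.imwrite('pics/z9.png',o);print(sense()['time_s'])
E
```

```text
58.8833
```

View pics/z9.png

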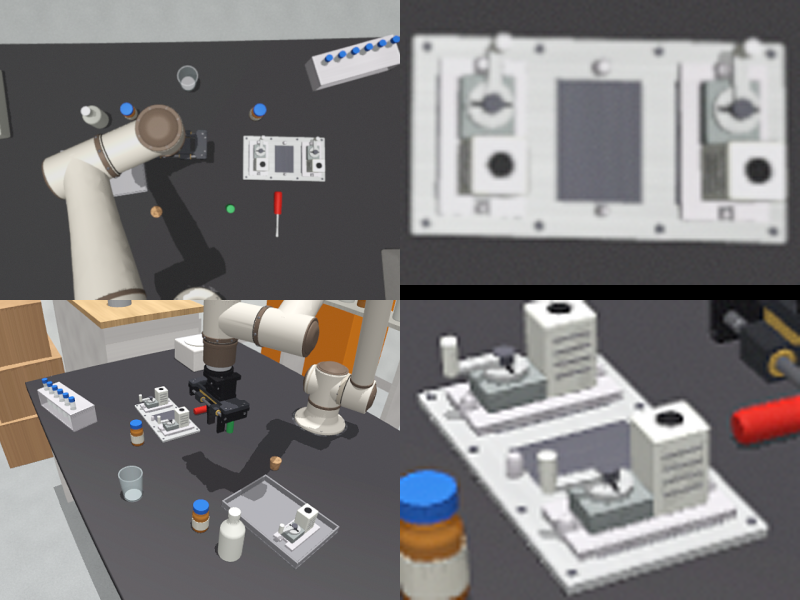

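```bash
python3 -c "
from h import *
print(r.finish_job())"
```

```text
the job is handed in; nothing more can be done
None
```

The job is handed in at 59 s: three drives were on the bench; two were sound (about 8 mm and 5–7 mm of free travel) and sit fully home on the dock, and the worn one (over 23 mm) stands upright in the reject tray.

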